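# Find the loose clamp bolt and hold its cap open

### The job

Release the three-station sample block by pressing its three keys one at a time, first the round key, then the square key, then the bar-shaped key; then tap the three bolts on top, from the left one to the right one as seen from its front, to find the loose one, which sinks and stays down. Take the upright tab of the cap behind the loose bolt, lift that cap about 45 degrees open and keep holding it there: the program finishes while the gripper still holds the cap up, so that a colleague can get at the fitting beneath. Leave the other two caps shut and do not disturb the marker, canister, forceps and bottle round the block.

Things in the scene. Friction and masses are not known exactly. Their poses are not given: they have to be found in the camera images.
- block: white and grey three-station bench unit 190 x 260 x 50 mm, fixed. Origin: centre of underside; x from front (control strip, 30 mm high) to back, y to its left end. In mm here: keys at x -66, y 65, 0, -65 (which is where varies); bolts at x -20, caps behind them, hinged along y at x 85, z 56; stations at y 80 (left), 0, -80 (right)
- key_round_top (a point): centre of the top face of the white spring key that is round, 23 mm across; at rest 46 mm above the desk and 12 mm above its black frame; axes as the block's
- key_round (a joint): how far that key is pressed, m: 0 at rest, 0.006 fully down; the spring takes about 4 N to bottom and returns it. It counts as pressed beyond 0.0035
- key_square_top (a point): centre of the top face of the white spring key that is square, 21 x 21 mm; at rest 46 mm above the desk and 12 mm above its black frame; axes as the block's
- key_square (a joint): how far that key is pressed, m: 0 at rest, 0.006 fully down; the spring takes about 4 N to bottom and returns it. It counts as pressed beyond 0.0035
- key_bar_top (a point): centre of the top face of the white spring key that is a bar, 11 x 38 mm, its long side along the block; at rest 46 mm above the desk and 12 mm above its black frame; axes as the block's
- key_bar (a joint): how far that key is pressed, m: 0 at rest, 0.006 fully down; the spring takes about 4 N to bottom and returns it. It counts as pressed beyond 0.0035
- bolt_left_top (a point): centre of the top of the left bolt, a knurled steel head 21 mm across, 10 mm high; at rest its top stands 70 mm above the desk and its underside 10 mm above the block; axes as the block's
- bolt_left (a joint): how far the left bolt has gone down, m: 0 at first. A sound bolt sits on a hidden seat and gives at most about 0.0015; the loose one (exactly one of the three, any of them) sinks to 0.007 under about 2 to 4 N and stays down
- cap_left_tab (a point): grip point in the upright black tab at the left cap's front edge: tab 14 mm thick along the block's y, 18 mm along x, rising 38 mm from the cap plate (72 x 58 x 6 mm); the point is 28 mm above the plate, 10 mm below the tab's top; shut, it is 85 mm above the desk, 42 mm behind its bolt, 63 mm in front of and 29 mm above the hinge axis. Turns with the cap
- cap_left (a joint): opening angle of the left cap, rad: 0 shut, 1.4 stop; it lifts at the front, swinging up and back over its hinge, weighs 70 to 140 g and falls shut when let go
- bolt_middle_top (a point): centre of the top of the middle bolt, a knurled steel head 21 mm across, 10 mm high; at rest its top stands 70 mm above the desk and its underside 10 mm above the block; axes as the block's
- bolt_middle (a joint): how far the middle bolt has gone down, m: 0 at first. A sound bolt sits on a hidden seat and gives at most about 0.0015; the loose one (exactly one of the three, any of them) sinks to 0.007 under about 2 to 4 N and stays down
- cap_middle_tab (a point): grip point in the upright black tab at the middle cap's front edge: tab 14 mm thick along the block's y, 18 mm along x, rising 38 mm from the cap plate (72 x 58 x 6 mm); the point is 28 mm above the plate, 10 mm below the tab's top; shut, it is 85 mm above the desk, 42 mm behind its bolt, 63 mm in front of and 29 mm above the hinge axis. Turns with the cap
- cap_middle (a joint): opening angle of the middle cap, rad: 0 shut, 1.4 stop; it lifts at the front, swinging up and back over its hinge, weighs 70 to 140 g and falls shut when let go
- bolt_right_top (a point): centre of the top of the right bolt, a knurled steel head 21 mm across, 10 mm high; at rest its top stands 70 mm above the desk and its underside 10 mm above the block; axes as the block's
- bolt_right (a joint): how far the right bolt has gone down, m: 0 at first. A sound bolt sits on a hidden seat and gives at most about 0.0015; the loose one (exactly one of the three, any of them) sinks to 0.007 under about 2 to 4 N and stays down
- cap_right_tab (a point): grip point in the upright black tab at the right cap's front edge: tab 14 mm thick along the block's y, 18 mm along x, rising 38 mm from the cap plate (72 x 58 x 6 mm); the point is 28 mm above the plate, 10 mm below the tab's top; shut, it is 85 mm above the desk, 42 mm behind its bolt, 63 mm in front of and 29 mm above the hinge axis. Turns with the cap
- cap_right (a joint): opening angle of the right cap, rad: 0 shut, 1.4 stop; it lifts at the front, swinging up and back over its hinge, weighs 70 to 140 g and falls shut when let go
- microscope: the binocular microscope, 490 mm tall, fixed on the desk to the right of the block, its eyepieces leaning towards the robot's right: keep the arm clear of it. Origin: centre of its underside
- marker: a felt marker lying in front of the block, 140 x 9 mm; bystander, origin at the centre of its underside
- strip_canister: a black canister beside the block's left end, 37 x 37 x 63 mm; bystander, origin at the centre of its underside
- forceps: steel forceps lying behind the block, 125 x 17 x 10 mm; bystander, origin at the centre of their underside
- stain_c: a brown dropper bottle behind the block, 37 mm across, 100 mm tall; bystander, origin at the centre of its underside

How it is judged:
On the way, in this order (a step that is already met when the one before it is completed fails the run):
1. the round key is pressed, alone (value of joint key_round above 0.0035 m and value of joint each of key_square, key_bar below 0.002 m), for 0.04 s.
2. the square key is pressed, alone (value of joint key_square above 0.0035 m and value of joint each of key_round, key_bar below 0.002 m), for 0.04 s.
3. the bar key is pressed, alone, all bolts still up and all caps shut (value of joint key_bar above 0.0035 m and value of joint each of key_round, key_square below 0.002 m and value of joint each of bolt_left, bolt_middle, bolt_right below 0.0035 m and value of joint each of cap_left, cap_middle, cap_right below 0.15 rad), for 0.04 s.
4. the left bolt is tapped with the fingers, all caps shut (contact force between bolt_left and the fingers above 1.5 N and value of joint each of cap_left, cap_middle, cap_right below 0.15 rad), for 0.01 s.
5. the middle bolt is tapped with the fingers, all caps shut (contact force between bolt_middle and the fingers above 1.5 N and value of joint each of cap_left, cap_middle, cap_right below 0.15 rad), for 0.01 s.
6. the right bolt is tapped with the fingers, all caps shut (contact force between bolt_right and the fingers above 1.5 N and value of joint each of cap_left, cap_middle, cap_right below 0.15 rad), for 0.01 s.
At the end, for the whole second after the job is handed in: The loose bolt is down (more than 4.5 mm) and the other two are not; the cap behind it stands more than 0.6 rad open, at rest, held by the fingers; the other two caps are shut (less than 0.15 rad) and no key is pressed (((value of joint bolt_left above 0.0045 m and value of joint cap_left above 0.6 rad and contact force between cap_left and the fingers above 0.3 N and velocity of joint cap_left between -0.15 and 0.15 rad/s and value of joint each of cap_middle, cap_right below 0.15 rad and value of joint each of bolt_middle, bolt_right below 0.0035 m) or (value of joint bolt_middle above 0.0045 m and value of joint cap_middle above 0.6 rad and contact force between cap_middle and the fingers above 0.3 N and velocity of joint cap_middle between -0.15 and 0.15 rad/s and value of joint each of cap_left, cap_right below 0.15 rad and value of joint each of bolt_left, bolt_right below 0.0035 m) or (value of joint bolt_right above 0.0045 m and value of joint cap_right above 0.6 rad and contact force between cap_right and the fingers above 0.3 N and velocity of joint cap_right between -0.15 and 0.15 rad/s and value of joint each of cap_left, cap_middle below 0.15 rad and value of joint each of bolt_left, bolt_middle below 0.0035 m)) and value of joint each of key_round, key_square, key_bar below 0.002 m); the arm keeps its last pose, push and grip.
It fails at once if a cap is opened though its bolt has not been found loose ((value of joint cap_left above 0.25 rad and value of joint bolt_left below 0.0035 m) or (value of joint cap_middle above 0.25 rad and value of joint bolt_middle below 0.0035 m) or (value of joint cap_right above 0.25 rad and value of joint bolt_right below 0.0035 m)).
It fails at once if two keys are pressed at once (value of joint each of key_round, key_square above 0.0035 m or value of joint each of key_round, key_bar above 0.0035 m or value of joint each of key_square, key_bar above 0.0035 m).
It fails at once if the marker, canister, forceps or bottle is pushed more than 3 cm (distance of any of marker, strip_canister, forceps, stain_c from where it was at the start of the episode above 0.03 m).
It also fails if it takes over 61 s, if anything falls off the work surface, if the arm or the gripper's body presses on something with over 40 N, if the wrist force passes 120 N, or if a joint passes its speed limit or range.

### The arm

A 6-joint arm with a two-finger parallel gripper is mounted at the origin on a cart in front of the work surface, level with it; the furniture and walls round the work are solid. World frame = base frame: x ahead of the robot, y to its left, z up, the work surface at z = 0. Lengths are in m, angles in rad, forces in N, time in s.
With the tool pointing down it reaches from about 0.375 to 0.975 m from the base axis. Payload 3.8 kg.
Tool frame: the origin (TCP) lies between the finger pads; the fingertips stand 17 mm ahead of it and the grasp point (between the pads) lies 2 mm behind it; y points along the fingers, z is the direction in which the jaws open and shut, and the axes are right-handed (so a half turn about y gives the same grasp; the last joint's range is limited). The gripper opens to 85 mm and grips with 20 to 120 N. Pads are 22 mm wide; open, the fingers measure 114 mm over their backs; the gripper's body (76 mm by 85 mm) begins 54 mm behind the grasp point. The pads swing forward as they close: fully open they stand 13 mm farther back than shut.
Start: joints at [-0.788, 0.264, 1.604, -0, 1.274, -0.037], TCP at [0.493, -0.461, 0.248] pointing down, gripper open.
Joint ranges: [-2.63, 2.63], [-0.94, 2.18], [0.31, 2.57], [-1.31, 4.45], [0, 2.66], [-2.55, 2.55]. Speed limits (rad/s): [2.57, 2.57, 3.14, 3.14, 3.14, 3.14].

### API

Orientations are given as a rotation vector (axis times angle).
In Python, from workcell import bot, eyes, nets gives the robot as it stands. The module is installed in compiled form; this text tells all that it offers.
- The arm moves only by the tool jog_arm, never from a script. Its arguments are lists of equal length, an entry for each row: "turn": the turn, a rotation vector about the tool's x, y, z in rad, a list of three; "slide": the shift along the tool's x, y, z in mm, a list of three; "grip": the opening in per cent of the stroke, from 0 (shut) to 100 (fully open). A call has 1 to 5 rows; each row shifts and turns the commanded pose from where the row before left it, along the tool's axes as they then stand; what a row does not reach is not made up. A row lasts 1/10 s, in which the tool goes at most 50 mm and 8.59 degrees, less where a joint would pass 70% of its speed; a pose out of reach is approached as far as the arm can. A call with a gripper value outside its range is refused whole. The fingers move at their own pace and stop on an object; "newtons" is the grip in N (left out, the last holds). Time passes only in rows, so rows that do not move let the fingers close. It gives the time, the measured TCP pose, the force and the opening at its end, in the units of the state.
- bot.read_state(): the state, without advancing time (a new reading comes with each control period).
- eyes.read_camera(name): name is "side" or "top" or "wrist"; returns a dict with "img" (384x512x3 uint8, red, green, blue), "depth" (384x512 float32, m along the optical axis (not along the pixel's ray), 0 where there is no reading), "intrinsics" (3x3 intrinsics, pixels), "position" and "rotation" of the camera in the world. Camera axes: x right, y down, z forward; pixel columns grow to the right and rows downward; lengths in m; the calibration is good to about 2 mm. The wrist camera is an equidistant fisheye: a pixel r from the principal point sees the ray r / f radians off the axis. A picture is of the moment at which its call begins.
- bot.finish_job(): hands the job in, once; it reports no verdict.
Trained networks look in a picture, given as the dict that the camera call returned (one of the last four; its "shot" number tells which), for a name from the list of things; names that differ only in an ending like _2 or _b are one class to them, and where a whole thing is asked for, a point or a joint stands for the part that bears it (a point fixed in the world has none). Each returns a list of dicts, best first, with "conf" (0 to 1); they miss things now and then, are a little off and sometimes report something else, mostly with a low value. They report only what shows in the picture. A call takes as long as a camera call.
- nets.search_frame(thing, picture): "xyz" ([x, y, z] in m, in the coordinates of the camera as it stood for that picture, good to about 4 mm: the middle of the surface that is visible of it).
The state is a dict: "time": time; "q": joint angles; "joint_vel": joint speeds; "joint_torque": joint torques, N m; "tool_pos": TCP position; "tcp_rot": TCP orientation; "wrist_force": force on the tool from outside, world axes, zero at the start; "torque": the same for the moment, N m; "width": opening from 0.0 (shut) to 1.0 (fully open).
Only numpy, scipy, OpenCV 4.12 (cv2) and the standard library are available. Lean on these libraries where they do the work, as an engineer would, in place of code of your own. Each camera call takes 0.05 s, during which the arm holds its last target.

## Working session

There is one attempt and no reset: what is moved stays moved. The work goes in short steps, Python scripts to look and compute and a tool call to move; the robot and the scene stay as the last step left them, time stands still between calls to the robot, and variables do not carry over. Pictures are saved under pics/ and viewed, and the job is handed in when it is done.

Besides the shell and the picture viewer there is one more tool, called after "Request:" as a command line: name --argument value ..., lists and objects as JSON in quotes. jog_arm: Moves the arm, as the interface text tells. Its arguments: {"type":"object","properties":{"turn":{"type":"array"},"slide":{"type":"array"},"grip":{"type":"array"},"newtons":{"type":"number"}},"required":["turn","slide","grip"]}

```bash
mkdir -p pics
cat > h.py <<'E'
import numpy as np, cv2
from scipy.spatial.transform import Rotation as R
from workcell import bot, eyes, nets
def save(p,n): cv2.imwrite('pics/'+n+'.png', cv2.cvtColor(p['img'],cv2.COLOR_RGB2BGR))
def Rm(p):
    r=np.array(p['rotation'],float)
    return r if r.shape==(3,3) else R.from_rotvec(r).as_matrix()
def w(p,c): return Rm(p)@np.array(c)+np.array(p['position'])
def px(p,W):
    c=Rm(p).T@(np.array(W)-p['position']); k=p['intrinsics']@c; return k[:2]/k[2]
def unp(p,u,v):
    d=float(p['depth'][v,u]); K=p['intrinsics']
    return w(p,[(u-K[0,2])/K[0,0]*d,(v-K[1,2])/K[1,1]*d,d])
E
python3 - <<'E'
from h import *
np.set_printoptions(precision=4,suppress=True)
s=bot.read_state(); print(s)
for n in ['top','side']:
    p=eyes.read_camera(n); save(p,n+'0'); print(n,p['position'],p['rotation'],p['intrinsics'])
    for t in ['block','key_round_top','key_square_top','key_bar_top','bolt_left_top','bolt_middle_top','bolt_right_top','cap_left_tab','cap_middle_tab','cap_right_tab','microscope','stain_c','strip_canister','marker','forceps']:
        r=nets.search_frame(t,p)
        print(t,[(w(p,x['xyz']).round(4),round(x['conf'],2)) for x in r[:3]])
E
```

```text
{'time': 0.0, 'q': array([-0.7879,  0.2647,  1.6054,  0.    ,  1.2737, -0.0369]), 'joint_vel': array([-0.0004,  0.0005,  0.0009,  0.0003, -0.0002, -0.0003]), 'joint_torque': array([ -0.0003, -51.5114, -36.7317,  -0.0001,   0.013 ,  -0.    ]), 'tool_pos': array([ 0.4929, -0.4601,  0.247 ]), 'tcp_rot': array([-0.7557,  1.7395, -1.7356]), 'wrist_force': array([0.1913, 0.0312, 0.084 ]), 'torque': array([ 0.0091,  0.0249, -0.0575]), 'width': 0.9983336877591275}
top [0.4402 0.2162 1.0524] [-2.1951  2.1856 -0.1393] [[381.2842   0.     258.2112]
 [  0.     381.2842 190.0359]
 [  0.       0.       1.    ]]
block [(array([0.4909, 0.3302, 0.0474]), 0.85), (array([0.4004, 0.4773, 0.0608]), 0.44)]
key_round_top []
key_square_top [(array([0.4149, 0.3027, 0.0467]), 0.56)]
key_bar_top [(array([0.3964, 0.3648, 0.047 ]), 0.48)]
bolt_left_top [(array([0.4333, 0.3922, 0.0648]), 0.6)]
bolt_middle_top [(array([0.4038, 0.4767, 0.0633]), 0.37), (array([0.4376, 0.2429, 0.0448]), 0.25)]
bolt_right_top [(array([0.3522, 0.2932, 0.004 ]), 0.58)]
cap_left_tab [(array([0.4956, 0.4136, 0.0613]), 0.86)]
cap_middle_t
[... 873 characters left out ...]
.045 ]), 0.58)]
bolt_left_top []
bolt_middle_top [(array([0.454 , 0.322 , 0.0639]), 0.55), (array([0.3901, 0.3671, 0.0429]), 0.27), (array([0.4756, 0.4171, 0.051 ]), 0.15)]
bolt_right_top [(array([0.4821, 0.2475, 0.0672]), 0.37)]
cap_left_tab [(array([0.4752, 0.4221, 0.0501]), 0.82), (array([0.5051, 0.3468, 0.054 ]), 0.58)]
cap_middle_tab [(array([0.5078, 0.3475, 0.0571]), 0.96)]
cap_right_tab [(array([0.5313, 0.2702, 0.0543]), 0.59)]
microscope []
stain_c [(array([0.5563, 0.4518, 0.0603]), 0.55), (array([0.4101, 0.3068, 0.0466]), 0.46)]
strip_canister [(array([0.3876, 0.4874, 0.0469]), 0.9)]
marker [(array([0.3455, 0.2994, 0.0066]), 0.59), (array([0.5048, 0.3485, 0.0565]), 0.29)]
forceps []
```

View pics/top0.png

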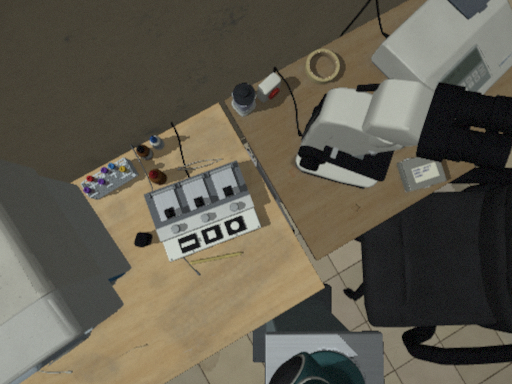

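View pics/side0.png

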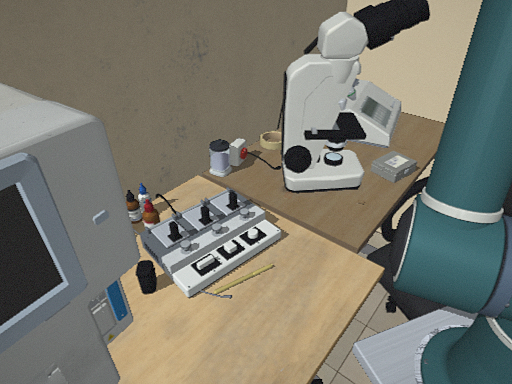

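Run:
```python
from h import *
np.set_printoptions(precision=4,suppress=True)
p=eyes.read_camera('top'); s=eyes.read_camera('side')
np.savez('cam0.npz',top=p['img'],td=p['depth'],side=s['img'],sd=s['depth'])
import pickle; pickle.dump((p,s),open('cam0.pkl','wb'))
def cloud(p):
    v,u=np.mgrid[:384,:512]; d=p['depth']; K=p['intrinsics']
    c=np.stack([(u-K[0,2])/K[0,0]*d,(v-K[1,2])/K[1,1]*d,d],-1)
    return c@Rm(p).T+p['position']
for q,n in((p,'top'),(s,'side')):
    c=cloud(q); ok=q['depth']>0
    m=ok&(c[...,0]>.2)&(c[...,1]<.2)&(c[...,1]>-.6)&(c[...,2]>.05)&(c[...,0]<.9)
    X=c[m]; print(n,len(X))
    for y in np.arange(-.6,.2,.05):
        k=X[(X[:,1]>=y)&(X[:,1]<y+.05)]
        if len(k)>5: print(round(y,2),len(k),'x',np.percentile(k[:,0],[1,50,99]),'z',k[:,2].min(),k[:,2].max(), 'rmin',np.hypot(k[:,0],k[:,1]).min())
c=cloud(p)
print('machine left', [c[v,u] for u,v in((100,250),(120,290),(60,200),(128,268))])
# big crop
for q,n,b in((p,'tc',(120,240,145,275)),(s,'sc',(130,290,120,300))):
    a=q['img'][b[0]:b[1],b[2]:b[3]]; cv2.imwrite(f'pics/{n}.png',cv2.cvtColor(cv2.resize(a,None,fx=4,fy=4,interpolation=cv2.INTER_CUBIC),cv2.COLOR_RGB2BGR))
```

```text
top 22373
-0.55 60 x [0.8675 0.886  0.8997] z 0.05192389023404642 0.06824147619760046 rmin 1.0018008557208227
-0.5 356 x [0.8226 0.8691 0.8992] z 0.05091014384710091 0.08567746893857286 rmin 0.9332631703787634
-0.45 555 x [0.8043 0.852  0.8988] z 0.0536432941889774 0.10130826700551465 rmin 0.898514829904626
-0.4 595 x [0.805  0.8545 0.899 ] z 0.06904614784203822 0.11593242471244858 rmin 0.8854092157932643
-0.35 600 x [0.8123 0.8568 0.8992] z 0.08996038304436571 0.12350089055645452 rmin 0.8672245787404325
-0.3 684 x [0.7962 0.8507 0.8989] z 0.10355312769695713 0.12597578796028785 rmin 0.8367850703854655
-0.25 890 x [0.5899 0.842  0.8985] z 0.05122868238306011 0.48267534285575253 rmin 0.6145246115568017
-0.2 3396 x [0.5322 0.61   0.8972] z 0.05004740614067793 0.4915757821163138 rmin 0.5609721589376887
-0.15 2923 x [0.5491 0.6006 0.6787] z 0.05005075116684732 0.46612530778795214 rmin 0.5541240660687748
-0.1 3224 x [0.5534 0.5978 0.683 ] z 0.05003234013356317 0.45207871453969173 rmin 0.5532556385588907
-0.05 3648 x [0.5694 0.6189 0.6988] z 0.0500215699023161 0.4434836023009969 rmin 0.563
[... 1369 characters left out ...]
96544739725 0.4510399244447673 rmin 0.549412549913172
-0.05 3453 x [0.5676 0.6088 0.6929] z 0.050015664625825185 0.4405328032935931 rmin 0.5620864594174001
0.0 2438 x [0.5795 0.6265 0.6989] z 0.05000628911127358 0.4054632878482599 rmin 0.572798393998832
0.05 1565 x [0.5836 0.6416 0.7008] z 0.050054896648057734 0.3287798072131244 rmin 0.5830410240852024
0.1 427 x [0.8024 0.8966 0.8999] z 0.05008148431109438 0.4485190731092228 rmin 0.8126044486499142
0.15 2108 x [0.7723 0.878  0.8943] z 0.050066604288308 0.45393112273218783 rmin 0.7848056328374391
machine left [array([0.3821, 0.5536, 0.1417]), array([ 0.2668,  0.5496, -0.0021]), array([0.496 , 0.6328, 0.1799]), array([0.3294, 0.5183, 0.0386])]
```

View crops.

View pics/tc.png

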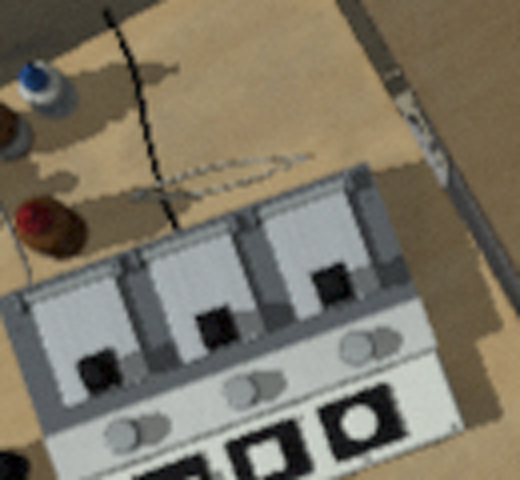

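View pics/sc.png

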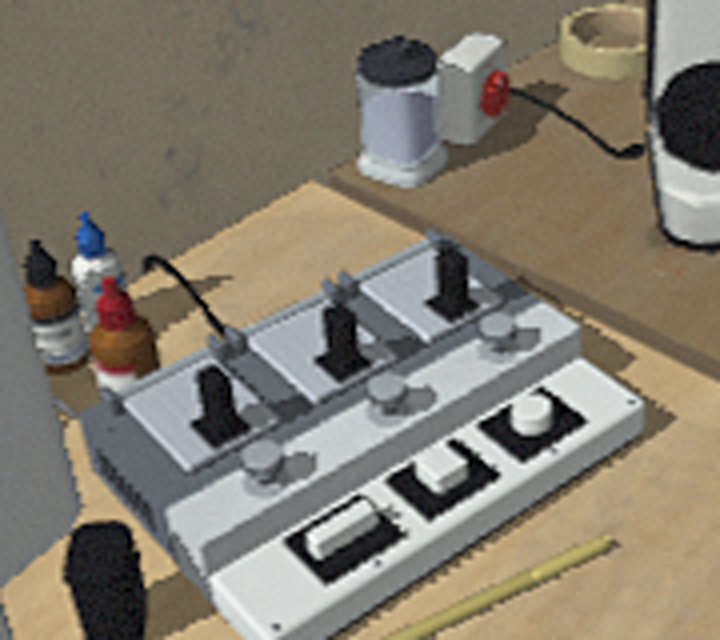

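```bash
cat > fit.py <<'E'
from h import *
import pickle
from scipy.optimize import least_squares
np.set_printoptions(precision=4,suppress=True)
p,s=pickle.load(open('cam0.pkl','rb'))
F={'kr':(-66,-65,46),'ks':(-66,0,46),'kb':(-66,65,46),'bl':(-20,80,70),'bm':(-20,0,70),'br':(-20,-80,70),'tl':(22,80,95),'tm':(22,0,95),'tr':(22,-80,95),'fr':(-95,-130,30)}
T={'kr':(361,420),'ks':(270,457),'bl':(122,435),'bm':(240,388),'br':(356,346),'tl':(100,370),'tm':(216,327),'tr':(333,284),'fr':(463,428)}
S={'kr':(531,403),'ks':(441,462),'kb':(345,520),'bl':(265,453),'bm':(388,383),'br':(498,325),'tl':(214,375),'tm':(340,313),'tr':(452,255),'fr':(643,400)}
def W(a,k):
    c,sn=np.cos(a[2]),np.sin(a[2]); f=np.array(F[k])/1e3
    return np.array([a[0]+c*f[0]-sn*f[1],a[1]+sn*f[0]+c*f[1],f[2]+0])
def res(a,cams=(1,1)):
    r=[]
    if cams[0]:
        for k,t in T.items(): r+=list(px(p,W(a,k))-[(t[0]+.5)/4-.5+145,(t[1]+.5)/4-.5+120])
    if cams[1]:
        for k,t in S.items(): r+=list(px(s,W(a,k))-[(t[0]+.5)/4-.5+120,(t[1]+.5)/4-.5+130])
    return np.array(r)
for c in((1,1),(1,0),(0,1)):
    o=least_squares(res,[.49,.33,.33],args=(c,),loss='soft_l1'); print(c,o.x,np.abs(o.fun).max(),o.fun.round(1))
E
python3 fit.py
```

```text
(1, 1) [0.4778 0.3264 0.3681] 2.1698534332425936 [ 0.2  0.9 -0.4  0.6 -0.1  0.7  0.   1.2  0.3  0.6 -2.2  1.2 -0.8  0.5
 -0.1 -0.   1.5  0.4  0.1 -0.4  0.1 -1.6 -0.7 -1.1 -0.5 -1.  -0.2 -0.6
  0.1 -1.5 -0.1 -0.5 -0.3 -0.9 -0.2 -0.5  1.2 -1. ]
(1, 0) [0.4798 0.326  0.3614] 2.0098693573754645 [ 0.2  0.4 -0.4 -0.1 -0.  -0.3  0.2  0.5  0.5  0.  -2.   0.2 -0.6 -0.3
  0.2 -0.6  1.5  0.1]
(0, 1) [0.475  0.327  0.3709] 1.456642331576461 [ 0.3  0.3  0.3 -0.7 -0.5 -0.1 -0.4  0.  -0.1  0.2  0.2 -0.7 -0.1  0.5
 -0.2 -0.  -0.2  0.2  1.5 -0.3]
```

```bash
cat >> h.py <<'E'
BX,BY,BT=0.4778,0.3264,0.366
def bw(x,y,z):
    c,s=np.cos(BT),np.sin(BT); x,y,z=x/1e3,y/1e3,z/1e3
    return np.array([BX+c*x-s*y,BY+s*x+c*y,z])
def tool(): 
    s=bot.read_state(); return np.array(s['tool_pos']),R.from_rotvec(s['tcp_rot']).as_matrix(),s
def goal(W,rotm=None):
    """slide in mm in tool axes, and turn rotvec to reach"""
    t,M,s=tool()
    print('tcp',t.round(4),'f',np.array(s['wrist_force']).round(2),'w',round(s['width'],3),'t',s['time'])
    print('slide',(M.T@(np.array(W)-t)*1e3).round(1))
    if rotm is not None: print('turn',R.from_matrix(M.T@rotm).as_rotvec().round(4))
def grasprot(flip=1):
    c,s=np.cos(BT),np.sin(BT)
    y=np.array([0,0,-1.]); z=flip*np.array([-s,c,0]); return np.stack([np.cross(y,z),y,z],1)
E
python3 - <<'E'
from h import *
np.set_printoptions(precision=4,suppress=True)
t,M,s=tool(); print(M)
for k in((-66,-65,46),(-66,0,46),(-66,65,46),(-20,80,70),(-20,0,70),(-20,-80,70),(22,80,85),(22,0,85),(22,-80,85)): print(k,bw(*k),np.hypot(*bw(*k)[:2]))
for f in(1,-1): goal(bw(-66,-65,150),grasprot(f))
E
```

```text
[[-0.6823 -0.      0.731 ]
 [-0.731   0.     -0.6823]
 [ 0.     -1.     -0.0001]]
(-66, -65, 46) [0.4394 0.2421 0.046 ] 0.5017042837503327
(-66, 0, 46) [0.4162 0.3028 0.046 ] 0.514659307050665
(-66, 65, 46) [0.3929 0.3635 0.046 ] 0.5352487424873662
(-20, 80, 70) [0.4305 0.3939 0.07  ] 0.5835380790774596
(-20, 0, 70) [0.4591 0.3192 0.07  ] 0.559205806515425
(-20, -80, 70) [0.4878 0.2445 0.07  ] 0.5456240265491635
(22, 80, 85) [0.4697 0.409  0.085 ] 0.6228080669421528
(22, 0, 85) [0.4983 0.3343 0.085 ] 0.6000702730142333
(22, -80, 85) [0.527  0.2596 0.085 ] 0.5874340617146165
tcp [ 0.4934 -0.4606  0.2483] f [ 0.15 -0.13 -0.04] w 0.999 t 1.7
slide [-476.8   98.3 -518.9]
turn [ 0.     -2.6878 -0.0001]
tcp [ 0.4934 -0.4606  0.2483] f [ 0.15 -0.13 -0.04] w 0.999 t 1.7
slide [-476.8   98.3 -518.9]
turn [0.0001 0.4538 0.    ]
```

Request:
jog_arm --turn '[[0,0,0],[0,0,0],[0,0,0],[0,0,0],[0,0,0]]' --slide '[[0,0,-30],[0,0,-45],[0,0,-45],[0,0,-45],[0,0,-45]]' --grip '[0,0,0,0,0]' --newtons 40

```text
time: 2.2
tool_pos: [0.3387, -0.3161, 0.2482]
tcp_rot: [-0.755, 1.737, -1.737]
wrist_force: [-0.4, 0.1, 1.4]
width: 0.142
```

Request:
jog_arm --turn '[[0,0,0],[0,0,0],[0,0,0]]' --slide '[[0,0,-45],[0,0,-10],[0,0,0]]' --grip '[0,0,0]'

```text
time: 2.5
tool_pos: [0.299, -0.2791, 0.2486]
tcp_rot: [-0.754, 1.736, -1.739]
wrist_force: [-0.7, -0.6, 0.5]
width: -0.002
```

Run:
```python
from h import *
np.set_printoptions(precision=4,suppress=True)
t,M,s=tool(); print(t,np.hypot(*t[:2]),s['q'],s['width'])
p=eyes.read_camera('wrist'); print('cam in tool',M.T@(np.array(p['position'])-t),M.T@Rm(p)); save(p,'w1')
p=eyes.read_camera('side'); save(p,'s1')
```

```text
[ 0.299  -0.2791  0.2486] 0.4090303681111069 [-0.8119 -0.2635  2.1309  0.      1.2725 -0.0607] -0.0018559635587865255
cam in tool [-0.0716 -0.1248  0.0007] [[ 0.001   0.9596  0.2815]
 [ 0.0003 -0.2815  0.9596]
 [ 1.     -0.0009 -0.0006]]
```

View pics/s1.png

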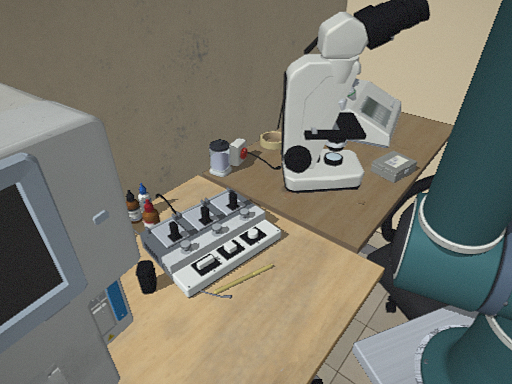

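Request:
jog_arm --turn '[[0,-0.11,0],[0,-0.11,0],[0,-0.11,0],[0,-0.11,0],[0,-0.11,0]]' --slide '[[-45,0,-2.5],[-45,0,-2.5],[-45,0,-2.5],[-45,0,-2.5],[-45,0,-2.5]]' --grip '[0,0,0,0,0]'

```text
time: 3.1
tool_pos: [0.4044, -0.0808, 0.2488]
tcp_rot: [-1.109, 1.352, -1.353]
wrist_force: [0.6, -0.6, 0.4]
width: 0.003
```

Request:
jog_arm --turn '[[0,-0.11,0],[0,-0.11,0],[0,-0.11,0],[0,-0.11,0],[0,-0.11,0]]' --slide '[[-45,0,-2.5],[-45,0,-2.5],[-45,0,-2.5],[-45,0,-2.5],[-45,0,-2.5]]' --grip '[0,0,0,0,0]'

```text
time: 3.6
tool_pos: [0.3868, 0.1427, 0.2487]
tcp_rot: [-1.355, 0.944, -0.945]
wrist_force: [0.5, 0.9, -0.6]
width: -0.001
```

Run:
```python
from h import *
np.set_printoptions(precision=4,suppress=True)
t,M,s=tool(); print(np.hypot(*t[:2]),np.arctan2(t[1],t[0]),s['q']); goal(bw(-66,-65,150),grasprot(1))
p=eyes.read_camera('wrist'); save(p,'w2');
```

```text
0.4122598571365775 0.35342107198749634 [ 0.2929 -0.2562  2.1251  0.0001  1.2714 -0.0606]
tcp [0.3868 0.1427 0.2487] f [ 0.53  0.92 -0.58] w -0.001 t 3.6
slide [-75.   98.9  83.7]
turn [-0.001  -1.5833  0.001 ]
```

View pics/w2.png

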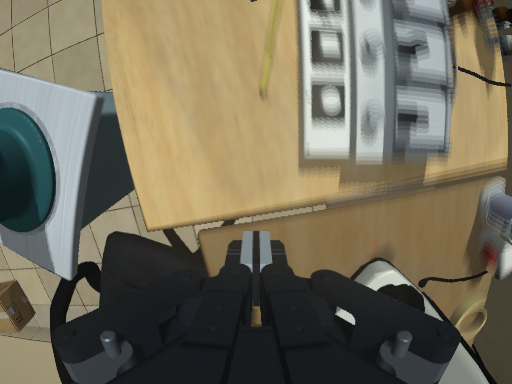

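Request:
jog_arm --turn '[[0,-0.145,0],[0,-0.145,0],[0,-0.145,0],[0,-0.145,0],[0,-0.145,0]]' --slide '[[0,0,0],[0,0,0],[0,0,0],[0,0,0],[0,0,0]]' --grip '[0,0,0,0,0]'

```text
time: 4.15
tool_pos: [0.3868, 0.1406, 0.2485]
tcp_rot: [-1.536, 0.385, -0.385]
wrist_force: [0.3, -0.3, 0.2]
width: 0.001
```

Request:
jog_arm --turn '[[0,-0.145,0],[0,-0.145,0],[0,-0.145,0],[0,-0.145,0],[0,-0.145,0]]' --slide '[[0,0,0],[0,0,0],[0,0,0],[0,0,0],[0,0,0]]' --grip '[0,0,0,0,0]'

```text
time: 4.65
tool_pos: [0.3869, 0.1405, 0.2484]
tcp_rot: [-1.563, -0.184, 0.183]
wrist_force: [0.7, 1.0, -0.6]
width: -0.002
```

Request:
jog_arm --turn '[[0,-0.132,0],[0,0,0]]' --slide '[[0,0,0],[0,0,0]]' --grip '[0,0]'

```text
time: 4.85
tool_pos: [0.3866, 0.1405, 0.2484]
tcp_rot: [-1.552, -0.283, 0.282]
wrist_force: [0.2, 0.3, -0.1]
width: 0.001
```

Run:
```python
from h import *
np.set_printoptions(precision=4,suppress=True)
t,M,s=tool(); print(s['q']); goal(bw(-66,-65,100),grasprot(1))
p=eyes.read_camera('wrist'); save(p,'w3');
```

```text
[ 0.2879 -0.2571  2.1264  0.      1.2722 -1.643 ]
tcp [0.3866 0.1405 0.2484] f [ 0.22  0.27 -0.1 ] w 0.001 t 4.85
slide [ 85.2 148.4  76.5]
turn [ 0.     -0.0059  0.0001]
```

View pics/w3.png

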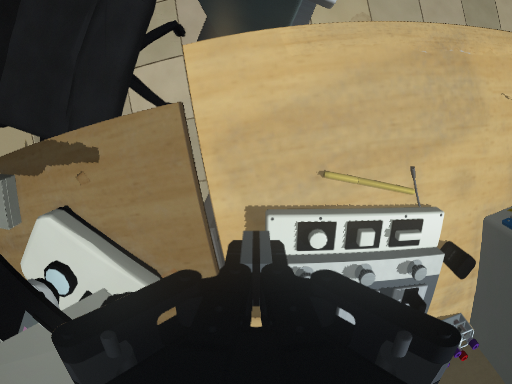

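Request:
jog_arm --turn '[[0,0,0],[0,0,0],[0,0,0],[0,0,0],[0,0,0]]' --slide '[[28,0,26],[28,20,25],[29,39,25],[0,45,0],[0,34,0]]' --grip '[0,0,0,0,0]'

```text
time: 5.4
tool_pos: [0.4366, 0.2393, 0.1111]
tcp_rot: [-1.553, -0.28, 0.282]
wrist_force: [-0.3, -0.7, -0.8]
width: 0.001
```

Request:
jog_arm --turn '[[0,-0.006,0],[0,0,0]]' --slide '[[0,0,0],[0,0,0]]' --grip '[0,0]'

```text
time: 5.6
tool_pos: [0.4364, 0.2384, 0.1134]
tcp_rot: [-1.552, -0.285, 0.287]
wrist_force: [0.8, 0.2, 1.1]
width: -0.002
```

```bash
cat >> h.py <<'E'
def fpx(p,W):
    c=Rm(p).T@(np.array(W)-p['position']); K=p['intrinsics']; th=np.arctan2(np.hypot(c[0],c[1]),c[2]); ph=np.arctan2(c[1],c[0])
    return np.array([K[0,2]+K[0,0]*th*np.cos(ph),K[1,2]+K[1,1]*th*np.sin(ph)])
E
python3 - <<'E'
from h import *
np.set_printoptions(precision=4,suppress=True)
t,M,s=tool(); print(s['q']); goal(bw(-66,-65,63),grasprot(1))
p=eyes.read_camera('wrist'); save(p,'w4')
im=cv2.resize(cv2.cvtColor(p['img'],cv2.COLOR_RGB2BGR),None,fx=1.5,fy=1.5,interpolation=cv2.INTER_CUBIC)
for k in((-66,-65,46),(-66,0,46),(-66,65,46),(-20,80,70),(-20,0,70),(-20,-80,70),(-95,-130,30),(-95,130,30)):
    u=fpx(p,bw(*k)); print(k,u); cv2.circle(im,tuple(np.int32((u+.5)*1.5)),2,(0,0,255),-1)
cv2.imwrite('pics/w4o.png',im)
E
```

```text
[ 0.4499  0.0573  2.1092  0.0001  0.9767 -1.4856]
tcp [0.4364 0.2384 0.1134] f [0.77 0.24 1.05] w -0.002 t 5.6
slide [ 4.2 50.4  2.4]
turn [ 0.0001 -0.0014 -0.0017]
(-66, -65, 46) [260.0088 219.2345]
(-66, 0, 46) [350.4877 218.1375]
(-66, 65, 46) [426.2118 215.914 ]
(-20, 80, 70) [443.5577 280.1495]
(-20, 0, 70) [351.9493 290.3862]
(-20, -80, 70) [238.3023 293.9645]
(-95, -130, 30) [171.4292 174.0132]
(-95, 130, 30) [478.3701 176.568 ]
```

View pics/w4o.png

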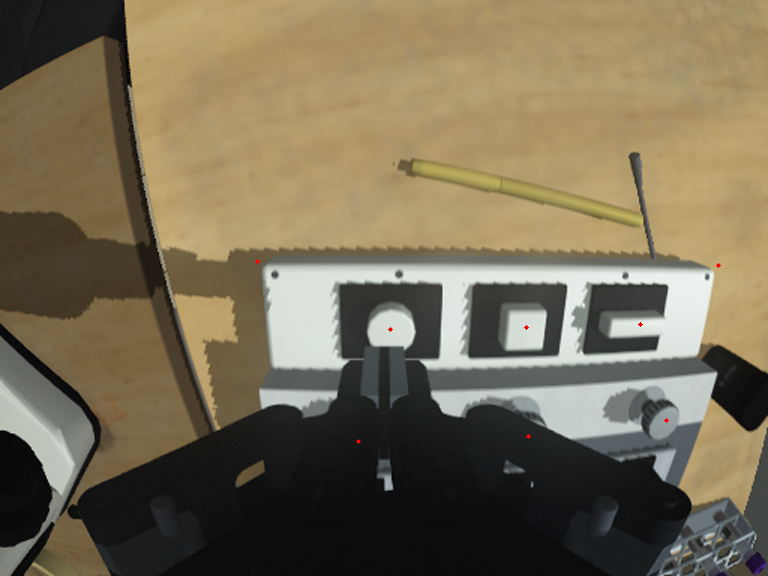

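Request:
jog_arm --turn '[[0,0,0],[0,0,0],[0,0,0]]' --slide '[[4,20,2.5],[0,22,0],[0,0,0]]' --grip '[0,0,0]'

```text
time: 5.95
tool_pos: [0.4392, 0.242, 0.072]
tcp_rot: [-1.552, -0.286, 0.287]
wrist_force: [-0.0, -0.3, -0.8]
width: -0.0
```

Run:
```python
from h import *
np.set_printoptions(precision=4,suppress=True)
goal(bw(-66,-65,63),grasprot(1))
p=eyes.read_camera('side'); save(p,'s2'); a=p['img'][130:290,120:300]; cv2.imwrite('pics/s2c.png',cv2.cvtColor(cv2.resize(a,None,fx=4,fy=4,interpolation=cv2.INTER_CUBIC),cv2.COLOR_RGB2BGR))
```

```text
tcp [0.4392 0.242  0.072 ] f [-0.01 -0.28 -0.79] w -0.0 t 5.95
slide [0.2 9.  0. ]
turn [ 0.     -0.0009 -0.0003]
```

View pics/s2c.png

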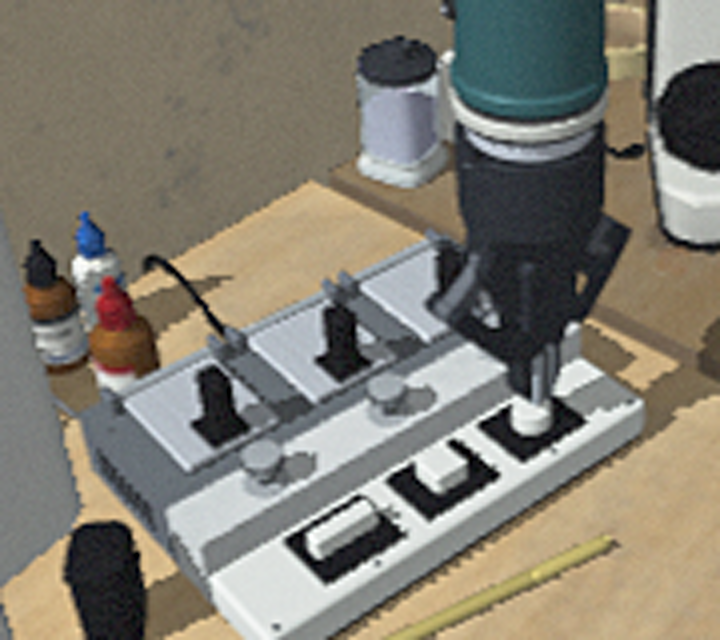

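Request:
jog_arm --turn '[[0,0,0],[0,0,0],[0,0,0],[0,0,0]]' --slide '[[0,8,0],[0,3,0],[0,2,0],[0,0,0]]' --grip '[0,0,0,0]'

```text
time: 6.4
tool_pos: [0.4403, 0.2426, 0.0595]
tcp_rot: [-1.551, -0.289, 0.285]
wrist_force: [2.6, 0.1, 3.3]
width: -0.001
```

Request:
jog_arm --turn '[[0,0,0],[0,0,0],[0,0,0],[0,0,0]]' --slide '[[0,1,0],[0,1,0],[0,0,0],[0,0,0]]' --grip '[0,0,0,0]'

```text
time: 6.8
tool_pos: [0.4401, 0.2426, 0.0573]
tcp_rot: [-1.551, -0.289, 0.286]
wrist_force: [3.2, 1.1, 3.4]
width: -0.001
```

Request:
jog_arm --turn '[[0,0,0],[0,0,0],[0,0,0]]' --slide '[[0,1,0],[0,0.5,0],[0,0,0]]' --grip '[0,0,0]'

```text
time: 7.1
tool_pos: [0.4402, 0.2426, 0.0568]
tcp_rot: [-1.551, -0.289, 0.286]
wrist_force: [-0.1, -0.8, 13.0]
width: -0.001
```

Request:
jog_arm --turn '[[0,0,0],[0,0,0],[0,0,0],[0,0,0],[0,0,0]]' --slide '[[0,-15,0],[0,-10,10],[0,0,28],[0,0,27],[0,0,0]]' --grip '[0,0,0,0,0]'

```text
time: 7.6
tool_pos: [0.4136, 0.3048, 0.0795]
tcp_rot: [-1.551, -0.287, 0.291]
wrist_force: [0.0, -0.7, 0.3]
width: -0.0
```

Run:
```python
from h import *
np.set_printoptions(precision=4,suppress=True)
goal(bw(-66,0,63),grasprot(1))
p=eyes.read_camera('wrist'); save(p,'w5')
```

```text
tcp [0.4136 0.3048 0.0795] f [ 0.05 -0.72  0.31] w -0.0 t 7.6
slide [ 1.7 16.5 -2.8]
turn [-0.0007  0.0025 -0.0023]
```

View pics/w5.png

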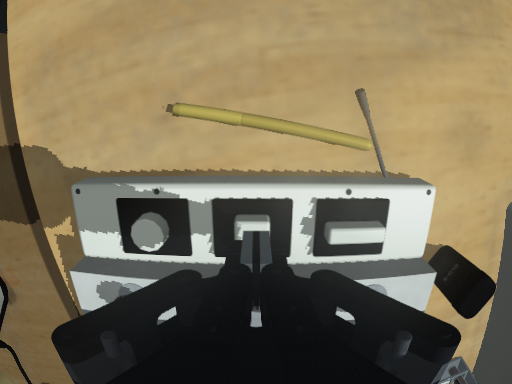

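Request:
jog_arm --turn '[[0,0,0],[0,0,0],[0,0,0],[0,0,0],[0,0,0]]' --slide '[[1.5,4,-2.5],[0,9,0],[0,5,0],[0,4,0],[0,0,0]]' --grip '[0,0,0,0,0]'

```text
time: 8.15
tool_pos: [0.4177, 0.3001, 0.0575]
tcp_rot: [-1.553, -0.285, 0.288]
wrist_force: [-0.7, -2.1, 3.6]
width: 0.005
```

Request:
jog_arm --turn '[[0,0,0],[0,0,0],[0,0,0]]' --slide '[[0,1,0],[0,0.5,0],[0,0,0]]' --grip '[0,0,0]'

```text
time: 8.45
tool_pos: [0.4179, 0.3003, 0.057]
tcp_rot: [-1.553, -0.287, 0.288]
wrist_force: [-3.1, -4.8, 7.8]
width: 0.003
```

Request:
jog_arm --turn '[[0,0,0],[0,0,0],[0,0,0],[0,0,0],[0,0,0]]' --slide '[[0,-15,0],[0,-10,10],[0,0,28],[-1,0,27],[0,0,0]]' --grip '[0,0,0,0,0]'

```text
time: 8.95
tool_pos: [0.3934, 0.3646, 0.0823]
tcp_rot: [-1.549, -0.29, 0.288]
wrist_force: [1.4, 0.3, -0.7]
width: 0.001
```

Run:
```python
from h import *
np.set_printoptions(precision=4,suppress=True)
goal(bw(-66,65,57),grasprot(1))
p=eyes.read_camera('wrist'); save(p,'w6')
```

```text
tcp [0.3934 0.3646 0.0823] f [ 1.42  0.28 -0.67] w 0.001 t 8.95
slide [-0.9 25.3 -0.9]
turn [-0.002   0.0024  0.002 ]
```

View pics/w6.png

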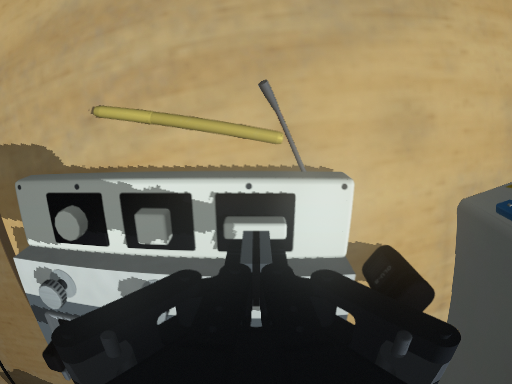

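Request:
jog_arm --turn '[[0,0,0],[0,0,0],[0,0,0],[0,0,0],[0,0,0]]' --slide '[[-1,7,-1],[0,9,0],[0,5,0],[0,4,0],[0,1,0]]' --grip '[0,0,0,0,0]'

```text
time: 9.5
tool_pos: [0.3931, 0.3592, 0.0566]
tcp_rot: [-1.553, -0.285, 0.289]
wrist_force: [-5.7, -5.0, 18.0]
width: 0.002
```

Request:
jog_arm --turn '[[0,0,0]]' --slide '[[0,0,0]]' --grip '[0]'

```text
time: 9.6
tool_pos: [0.3931, 0.3592, 0.0567]
tcp_rot: [-1.553, -0.285, 0.288]
wrist_force: [-5.3, -5.2, 13.1]
width: 0.002
```

Request:
jog_arm --turn '[[0,0,0],[0,0,0],[0,0,0],[0,0,0],[0,0,0]]' --slide '[[0,-25,0],[0,-23,0],[24,0,9],[23,0,9],[0,0,0]]' --grip '[0,0,0,0,0]'

```text
time: 10.1
tool_pos: [0.4335, 0.3954, 0.1042]
tcp_rot: [-1.55, -0.289, 0.284]
wrist_force: [-0.2, -0.3, 0.5]
width: 0.001
```

Run:
```python
from h import *
np.set_printoptions(precision=4,suppress=True)
goal(bw(-20,80,87),grasprot(1))
p=eyes.read_camera('wrist'); save(p,'w7')
p=eyes.read_camera('side');a=p['img'][130:290,120:300]; cv2.imwrite('pics/s7c.png',cv2.cvtColor(cv2.resize(a,None,fx=3,fy=3,interpolation=cv2.INTER_CUBIC),cv2.COLOR_RGB2BGR))
```

```text
tcp [0.4335 0.3954 0.1042] f [-0.22 -0.3   0.51] w 0.001 t 10.1
slide [-3.3 17.2 -0.3]
turn [-0.0012 -0.0006  0.0034]
```

View pics/s7c.png

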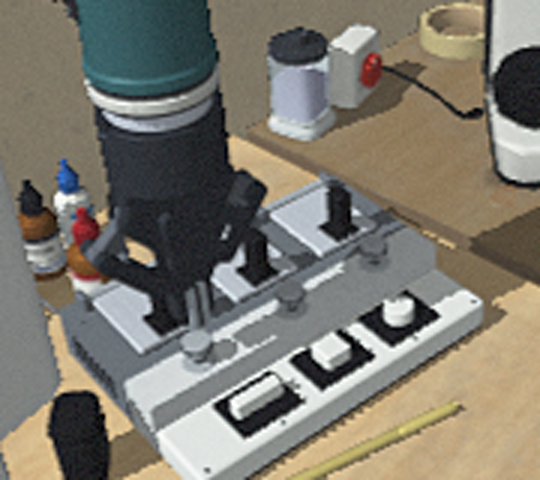

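View pics/w7.png

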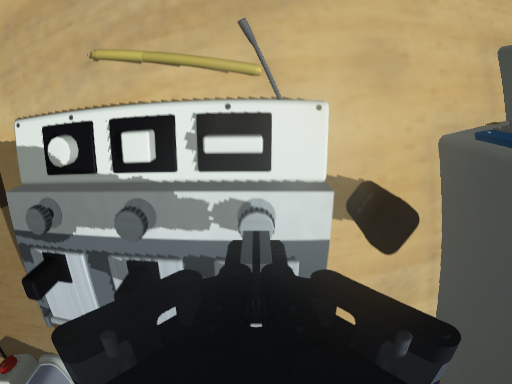

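Request:
jog_arm --turn '[[0,0,0],[0,0,0],[0,0,0],[0,0,0]]' --slide '[[-3.5,8,0],[0,6,0],[0,1.5,0],[0,0,0]]' --grip '[0,0,0,0]'

```text
time: 10.6
tool_pos: [0.4266, 0.3918, 0.0872]
tcp_rot: [-1.553, -0.286, 0.289]
wrist_force: [-0.0, -0.1, 0.3]
width: 0.004
```

Request:
jog_arm --turn '[[0,0,0],[0,0,0]]' --slide '[[0,1,0],[0,1,0]]' --grip '[0,0]'

```text
time: 10.8
tool_pos: [0.4277, 0.3926, 0.0863]
tcp_rot: [-1.551, -0.288, 0.287]
wrist_force: [-0.1, -0.1, 1.5]
width: -0.0
```

Request:
jog_arm --turn '[[0,0,0],[0,0,0],[0,0,0]]' --slide '[[0,1,0],[0,0,0],[0,0,0]]' --grip '[0,0,0]'

```text
time: 11.1
tool_pos: [0.4277, 0.3926, 0.0853]
tcp_rot: [-1.551, -0.288, 0.287]
wrist_force: [0.2, -0.4, 1.6]
width: -0.005
```

Request:
jog_arm --turn '[[0,0,0],[0,0,0],[0,0,0]]' --slide '[[0,1,0],[0,0,0],[0,0,0]]' --grip '[0,0,0]'

```text
time: 11.4
tool_pos: [0.4277, 0.3926, 0.0842]
tcp_rot: [-1.551, -0.288, 0.287]
wrist_force: [0.2, -0.3, 1.5]
width: -0.002
```

Request:
jog_arm --turn '[[0,0,0],[0,0,0],[0,0,0]]' --slide '[[0,1,0],[0,1,0],[0,0,0]]' --grip '[0,0,0]'

```text
time: 11.7
tool_pos: [0.4276, 0.3926, 0.082]
tcp_rot: [-1.551, -0.288, 0.287]
wrist_force: [0.6, 1.0, 0.7]
width: -0.001
```

Request:
jog_arm --turn '[[0,0,0],[0,0,0],[0,0,0]]' --slide '[[0,1,0],[0,1,0],[0,0,0]]' --grip '[0,0,0]'

```text
time: 12.0
tool_pos: [0.4276, 0.3926, 0.0801]
tcp_rot: [-1.551, -0.288, 0.287]
wrist_force: [0.7, 1.1, 1.7]
width: 0.002
```

Request:
jog_arm --turn '[[0,0,0],[0,0,0],[0,0,0]]' --slide '[[0,1,0],[0,0.5,0],[0,0,0]]' --grip '[0,0,0]'

```text
time: 12.3
tool_pos: [0.4277, 0.3926, 0.08]
tcp_rot: [-1.552, -0.287, 0.287]
wrist_force: [-2.9, -2.2, 10.2]
width: -0.001
```

Request:
jog_arm --turn '[[0,0,0],[0,0,0],[0,0,0],[0,0,0],[0,0,0]]' --slide '[[0,-13,0],[0,-12,-20],[1.5,0,-30],[1.5,0,-30],[0,0,0]]' --grip '[0,0,0,0,0]'

```text
time: 12.8
tool_pos: [0.4596, 0.3161, 0.1037]
tcp_rot: [-1.553, -0.285, 0.286]
wrist_force: [-0.2, 1.0, 0.5]
width: -0.003
```

Run:
```python
from h import *
np.set_printoptions(precision=4,suppress=True)
goal(bw(-20,0,87),grasprot(1))
p=eyes.read_camera('wrist'); save(p,'w8')
p=eyes.read_camera('side');a=p['img'][130:290,120:300]; cv2.imwrite('pics/s8c.png',cv2.cvtColor(cv2.resize(a,None,fx=3,fy=3,interpolation=cv2.INTER_CUBIC),cv2.COLOR_RGB2BGR))
```

```text
tcp [0.4596 0.3161 0.1037] f [-0.17  0.97  0.52] w -0.003 t 12.8
slide [ 0.7 16.7  3.1]
turn [ 0.0013 -0.0024 -0.0008]
```

View pics/s8c.png

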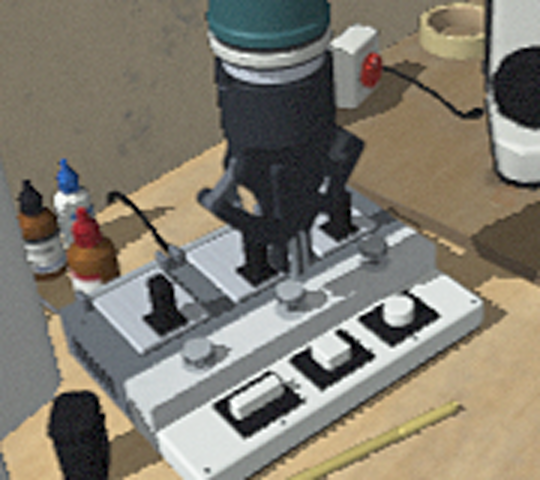

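The left bolt head at (197,352) now sits visibly lower than before, so it is the loose one. Its stem is no longer visible. Next is the middle bolt.

Request:
jog_arm --turn '[[0,0,0],[0,0,0],[0,0,0],[0,0,0],[0,0,0]]' --slide '[[0,8,2],[0,6,0],[0,2,0],[0,1,0],[0,0,0]]' --grip '[0,0,0,0,0]'

```text
time: 13.4
tool_pos: [0.4571, 0.3211, 0.0865]
tcp_rot: [-1.552, -0.286, 0.29]
wrist_force: [-3.6, 0.1, 3.6]
width: -0.002
```

Request:
jog_arm --turn '[[0,0,0],[0,0,0],[0,0,0]]' --slide '[[0,1,0],[0,0,0],[0,0,0]]' --grip '[0,0,0]'

```text
time: 13.7
tool_pos: [0.4571, 0.3211, 0.0864]
tcp_rot: [-1.552, -0.286, 0.289]
wrist_force: [-5.6, -0.4, 9.6]
width: -0.004
```

Request:
jog_arm --turn '[[0,0,0],[0,0,0],[0,0,0],[0,0,0],[0,0,0]]' --slide '[[0,-13,0],[0,-5,-22],[1,0,-30],[0.5,0,-30],[0,0,0]]' --grip '[0,0,0,0,0]'

```text
time: 14.2
tool_pos: [0.4903, 0.2426, 0.1041]
tcp_rot: [-1.553, -0.287, 0.285]
wrist_force: [-0.3, 0.9, -1.2]
width: -0.001
```

Run:
```python
from h import *
np.set_printoptions(precision=4,suppress=True)
goal(bw(-20,-80,87),grasprot(1))
```

```text
tcp [0.4903 0.2426 0.1041] f [-0.25  0.89 -1.18] w -0.001 t 14.2
slide [-1.7 17.1  2.8]
turn [ 0.0012 -0.002   0.0011]
```

Request:
jog_arm --turn '[[0,0,0],[0,0,0],[0,0,0],[0,0,0],[0,0,0]]' --slide '[[-1.5,8,2],[0,6,0],[0,2,0],[0,1,0],[0,0,0]]' --grip '[0,0,0,0,0]'

```text
time: 14.7
tool_pos: [0.4857, 0.2466, 0.0865]
tcp_rot: [-1.552, -0.287, 0.29]
wrist_force: [-2.8, -0.8, 4.8]
width: 0.002
```

Request:
jog_arm --turn '[[0,0,0],[0,0,0],[0,0,0]]' --slide '[[0,1,0],[0,0.5,0],[0,0,0]]' --grip '[0,0,0]'

```text
time: 15.0
tool_pos: [0.4858, 0.2466, 0.0863]
tcp_rot: [-1.552, -0.286, 0.29]
wrist_force: [-7.2, -2.7, 13.4]
width: 0.002
```

Request:
jog_arm --turn '[[0,0,0],[0,0,0],[0,0,0],[0,0,0],[0,0,0]]' --slide '[[0,-40,0],[0,-45,0],[0,0,40],[14,0,40],[14,0,40]]' --grip '[0,0,0,30,50]'

```text
time: 15.5
tool_pos: [0.4698, 0.3699, 0.1708]
tcp_rot: [-1.551, -0.289, 0.286]
wrist_force: [-0.0, -0.4, 1.0]
width: 0.329
```

Request:
jog_arm --turn '[[0,0,0],[0,0,0],[0,0,0],[0,0,0]]' --slide '[[15,0,37],[0,0,0],[0,0,0],[0,0,0]]' --grip '[55,55,55,55]'

```text
time: 15.9
tool_pos: [0.4703, 0.4073, 0.1694]
tcp_rot: [-1.553, -0.287, 0.289]
wrist_force: [-0.4, -0.0, 0.8]
width: 0.553
```

Run:
```python
from h import *
np.set_printoptions(precision=4,suppress=True)
goal(bw(22,80,85),grasprot(1)); print(bot.read_state()['q'])
p=eyes.read_camera('wrist'); save(p,'w9')
im=cv2.cvtColor(p['img'],cv2.COLOR_RGB2BGR)
im=cv2.resize(im,None,fx=1.5,fy=1.5)
for k in((22,80,95),(22,0,95),(-20,80,63),(-20,0,70),(13,73,95),(13,87,95)):
    u=fpx(p,bw(*k)); cv2.circle(im,tuple(np.int32((u+.5)*1.5)),2,(0,0,255),-1)
cv2.imwrite('pics/w9o.png',im)
p=eyes.read_camera('side');a=p['img'][100:290,100:300]; cv2.imwrite('pics/s9c.png',cv2.cvtColor(cv2.resize(a,None,fx=3,fy=3,interpolation=cv2.INTER_CUBIC),cv2.COLOR_RGB2BGR))
```

```text
tcp [0.4703 0.4073 0.1694] f [-0.44 -0.01  0.77] w 0.553 t 15.9
slide [ 0.2 84.4  1.8]
turn [ 0.0008  0.0006 -0.0013]
[ 0.6739  0.2255  1.8016 -0.0004  1.1161 -1.2633]
```

View pics/w9o.png

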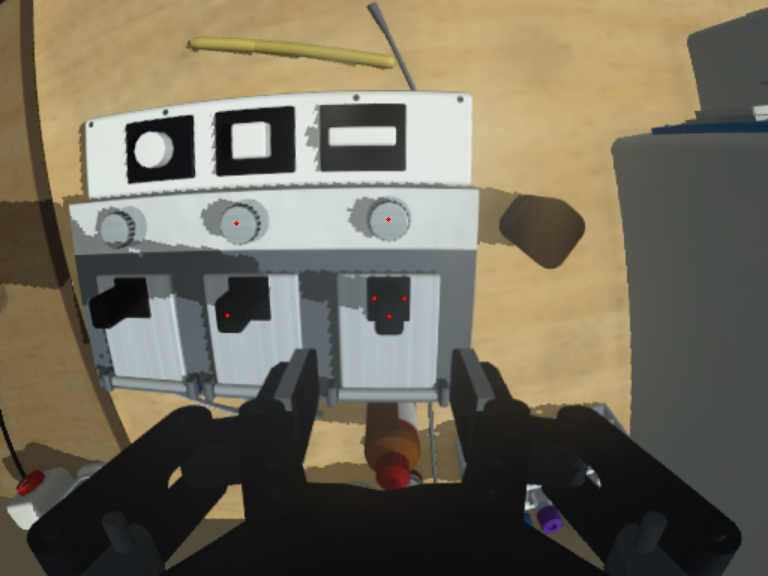

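View pics/s9c.png

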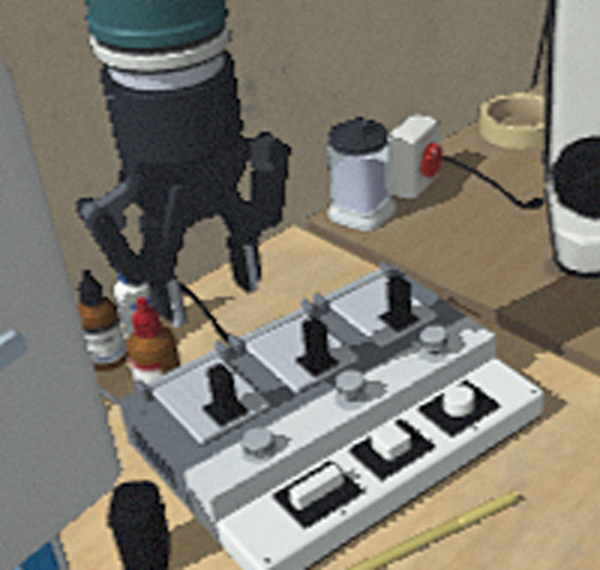

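Request:
jog_arm --turn '[[0,0,0],[0,0,0],[0,0,0],[0,0,0],[0,0,0]]' --slide '[[0,25,2],[0,30,0],[0,20,0],[0,10,0],[0,0,0]]' --grip '[55,55,55,55,55]'

```text
time: 16.5
tool_pos: [0.4693, 0.4082, 0.0834]
tcp_rot: [-1.553, -0.284, 0.289]
wrist_force: [0.7, -0.6, 0.8]
width: 0.55
```

Run:
```python
from h import *
np.set_printoptions(precision=4,suppress=True)
goal(bw(22,80,84),grasprot(1)); print(bot.read_state()['q'])
p=eyes.read_camera('wrist'); save(p,'w10')
p=eyes.read_camera('side');a=p['img'][100:290,100:300]; cv2.imwrite('pics/s10c.png',cv2.cvtColor(cv2.resize(a,None,fx=3,fy=3,interpolation=cv2.INTER_CUBIC),cv2.COLOR_RGB2BGR))
```

```text
tcp [0.4693 0.4082 0.0834] f [ 0.67 -0.61  0.85] w 0.55 t 16.5
slide [ 0.7 -0.6  0.6]
turn [ 0.0011 -0.001  -0.0033]
[ 0.6759  0.315   1.8636 -0.      0.9665 -1.2599]
```

View pics/w10.png

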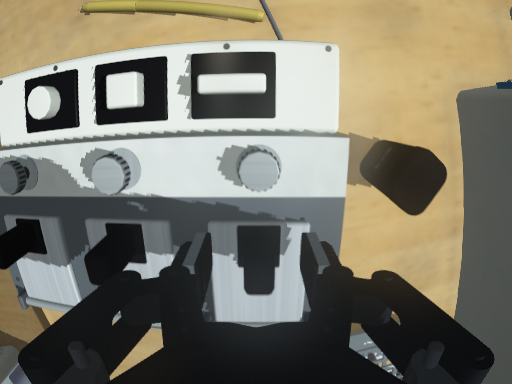

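View pics/s10c.png

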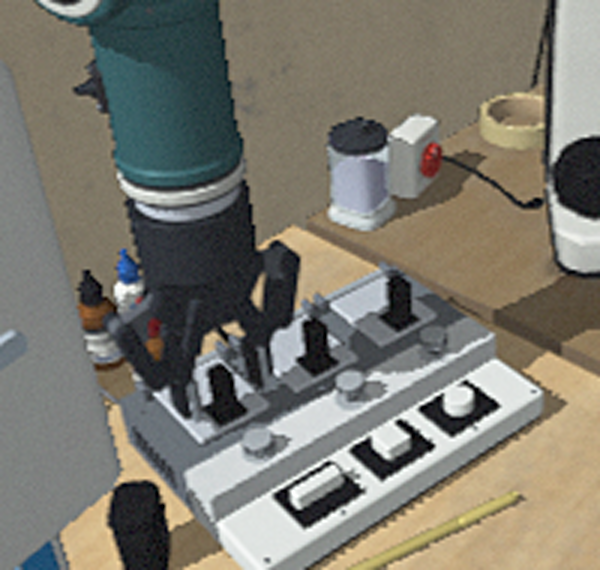

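Request:
jog_arm --turn '[[0,0,0],[0,0,0],[0,0,0],[0,0,0],[0,0,0]]' --slide '[[0,0,0],[0,0,0],[0,0,0],[0,0,0],[0,0,0]]' --grip '[0,0,0,0,0]' --newtons 50

```text
time: 17.1
tool_pos: [0.471, 0.4103, 0.0867]
tcp_rot: [-1.551, -0.289, 0.286]
wrist_force: [-0.4, -2.8, 6.7]
width: 0.153
```

Run:
```python
from h import *
np.set_printoptions(precision=4,suppress=True)
goal(bw(22,80,84),grasprot(1))
t,M,s=tool(); print('r_tool',M.T@(t-bw(85,80,56)))
p=eyes.read_camera('wrist'); save(p,'w11')
```

```text
tcp [0.471  0.4103 0.0867] f [-0.4  -2.78  6.67] w 0.153 t 17.1
slide [-1.7  2.7 -0.7]
turn [-0.0002  0.0004  0.0022]
r_tool [-0.0613 -0.0308  0.0008]
```

View pics/w11.png

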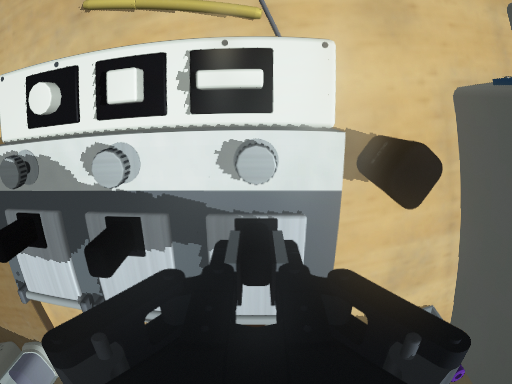

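Request:
jog_arm --turn '[[0,0,0.05],[0,0,0.05],[0,0,0.05],[0,0,0.05],[0,0,0.05]]' --slide '[[1.6,-3,0],[1.6,-3,0],[1.6,-3,0],[1.6,-3,0],[1.6,-3,0]]' --grip '[0,0,0,0,0]'

```text
time: 17.65
tool_pos: [0.4798, 0.4136, 0.101]
tcp_rot: [-1.588, -0.093, 0.483]
wrist_force: [0.1, -2.2, 5.7]
width: 0.152
```

Run:
```python
from h import *
np.set_printoptions(precision=4,suppress=True)
t,M,s=tool(); print(t,s['wrist_force'],s['torque'],s['width'],s['q']);print('r_tool',M.T@(t-bw(85,80,56)), 'tilt',R.from_matrix(grasprot().T@M).as_rotvec())
p=eyes.read_camera('side');a=p['img'][100:290,100:300]; cv2.imwrite('pics/s12c.png',cv2.cvtColor(cv2.resize(a,None,fx=3,fy=3,interpolation=cv2.INTER_CUBIC),cv2.COLOR_RGB2BGR))
```

```text
[0.4798 0.4136 0.101 ] [ 0.1348 -2.2057  5.7277] [-0.1776 -0.2001  0.0632] 0.15216422029008503 [ 0.6374  0.4539  1.6532  0.0694  1.2762 -1.3281]
r_tool [-0.0615 -0.0308  0.0007] tilt [ 0.0002 -0.0004  0.2499]
```

View pics/s12c.png

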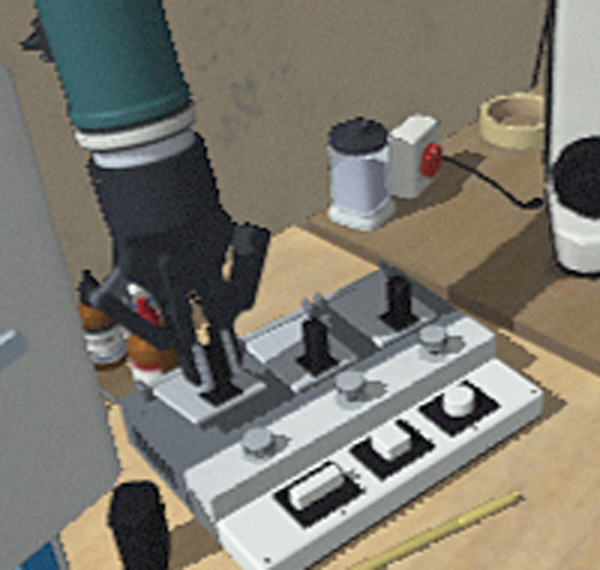

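Request:
jog_arm --turn '[[0,0,0.05],[0,0,0.05],[0,0,0.05],[0,0,0.05],[0,0,0.05]]' --slide '[[1.6,-3,0],[1.6,-3,0],[1.6,-3,0],[1.6,-3,0],[1.6,-3,0]]' --grip '[0,0,0,0,0]'

```text
time: 18.2
tool_pos: [0.4917, 0.4182, 0.1128]
tcp_rot: [-1.608, 0.107, 0.676]
wrist_force: [0.7, -1.4, 7.1]
width: 0.152
```

Run:
```python
from h import *
np.set_printoptions(precision=4,suppress=True)
t,M,s=tool(); print(t,s['wrist_force'],s['torque'],s['width'],s['q']);print('r_tool',M.T@(t-bw(85,80,56)), 'tilt',R.from_matrix(grasprot().T@M).as_rotvec())
p=eyes.read_camera('side');a=p['img'][50:290,50:300]; cv2.imwrite('pics/s13c.png',cv2.cvtColor(cv2.resize(a,None,fx=2.4,fy=2.4,interpolation=cv2.INTER_CUBIC),cv2.COLOR_RGB2BGR))
p=eyes.read_camera('top');a=p['img'][100:290,60:300]; cv2.imwrite('pics/t13c.png',cv2.cvtColor(cv2.resize(a,None,fx=3,fy=3,interpolation=cv2.INTER_CUBIC),cv2.COLOR_RGB2BGR))
```

```text
[0.4917 0.4182 0.1128] [ 0.6559 -1.4387  7.0661] [-0.1663 -0.0624  0.0673] 0.1520275615911794 [ 0.6073  0.6177  1.4401  0.1149  1.5713 -1.3585]
r_tool [-0.0616 -0.031   0.0007] tilt [ 0.0002 -0.0004  0.4997]
```

View pics/s13c.png

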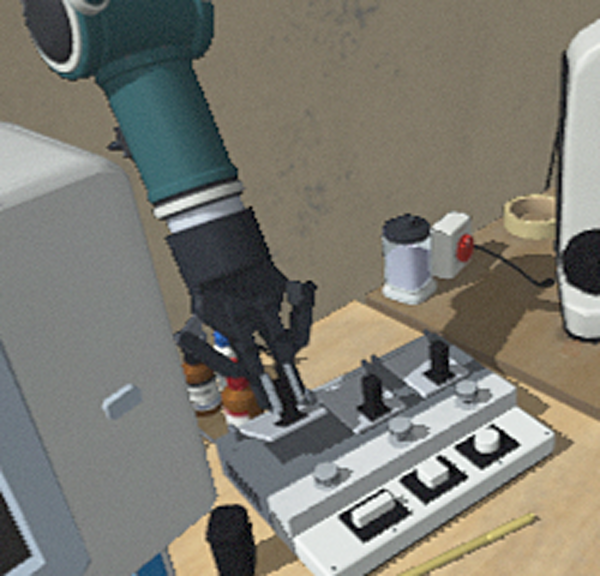

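View pics/t13c.png

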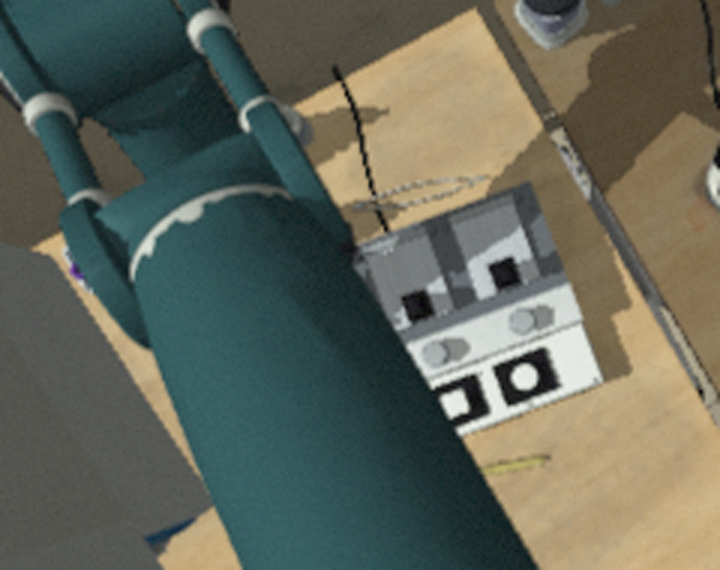

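Run:
```python
from h import *
import pickle
np.set_printoptions(precision=3,suppress=True)
p,s=pickle.load(open('cam0.pkl','rb'))
for u,v in((150,100),(200,80),(60,50),(100,130),(140,140),(220,95)): print(u,v,unp(s,u,v))
for u,v in((60,50),(100,150),(180,120),(60,170)): print('t',u,v,unp(p,u,v))
for n in('stain_c',):
  pass
t,M,st=tool()
for d in(.15,.3,.4): print(d,t-M[:,1]*d)
```

```text
150 100 [0.754 0.392 0.258]
200 80 [0.836 0.247 0.265]
60 50 [0.666 0.543 0.41 ]
100 130 [0.264 0.478 0.415]
140 140 [0.73  0.436 0.168]
220 95 [0.875 0.183 0.2  ]
t 60 50 [0.697 0.49  0.501]
t 100 150 [0.636 0.597 0.053]
t 180 120 [ 0.745  0.406 -0.04 ]
t 60 170 [0.581 0.693 0.061]
0.15 [0.559 0.444 0.244]
0.3 [0.626 0.47  0.376]
0.4 [0.671 0.487 0.464]
```

```bash
cat > kin.py <<'E'
import numpy as np
from scipy.optimize import least_squares
from scipy.spatial.transform import Rotation as R
D=[([-.8119,-.2635,2.1309,0,1.2725],[.299,-.2791,.2486]),([.2879,-.2571,2.1264,0,1.2722],[.3866,.1405,.2484]),([.4499,.0573,2.1092,0,.9767],[.4364,.2384,.1134]),
([.6739,.2255,1.8016,0,1.1161],[.4703,.4073,.1694]),([.6759,.315,1.8636,0,.9665],[.4693,.4082,.0834]),([.6374,.4539,1.6532,.0694,1.2762],[.4798,.4136,.101]),([.6073,.6177,1.4401,.1149,1.5713],[.4917,.4182,.1128]),([-.7879,.2647,1.6054,0,1.2737],[.4934,-.4606,.2483])]
def fk(a,q):
    e=lambda ax,t:R.from_euler(ax,t).as_matrix()
    A=e('z',q[0]); B=A@e('y',q[1]); C=B@e('y',q[2]); E=C@e('z',q[3])@e('y',q[4])
    p0=np.array([0,0,a[0]])+A@[a[5],a[4],0]
    el=p0+B@[0,0,a[1]]; wr=el+C@[a[6],0,a[2]]; return p0,el,wr,wr+E@[0,0,a[3]],E
def f(a): return np.concatenate([fk(a,q)[3]-t for q,t in D]+[1e-3*(a-A0)])
A0=np.array([.2,.45,.4,.3,.025,0,0])
o=least_squares(f,A0)
E
python3 - <<'E'
from kin import *
np.set_printoptions(precision=4,suppress=True)
print(o.x,(o.fun[:24]*1e3).round(1))
q=D[6][0]
for x in fk(o.x,q): print(x, (x@[.866,.5,0]) if x.ndim==1 else '')
E
```

```text
[ 0.2538  0.513   0.5683  0.3317  0.0249 -0.0015  0.0023] [-0.  -0.   0.4  0.1 -0.1  0.4 -0.1 -0.1 -0.   0.1  0.2  0.1  0.   0.
 -0.1  0.   0.1  0.  -0.   0.   0.  -0.1  0.1 -0.9]
[-0.0154  0.0196  0.2538] -0.0035720063896603083
[0.2286 0.1891 0.672 ] 0.29248454776043153
[0.6401 0.4751 0.404 ] 0.7919013903846783
[0.4917 0.4182 0.1128] 0.6348979215024477
[[-0.7255 -0.5228 -0.4476]
 [-0.5042  0.8464 -0.1714]
 [ 0.4684  0.1013 -0.8777]]
```

Run:
```python
from h import *
from kin import fk,o
np.set_printoptions(precision=2,suppress=True)
t,M,s=tool()
h=bw(85,80,56); B=grasprot()   # tool at tilt 0
rt=np.array([-.0616,-.031,.0007])
th,ti=.5,.5
for i in range(8):
    th+=.0375; ti-=.02
    Mn=B@R.from_rotvec([0,0,ti]).as_matrix(); tn=h+B@R.from_rotvec([0,0,th]).as_matrix()@rt
    print(round(th,3),round(ti,3),'slide',M.T@(tn-t)*1e3,'wall',((tn-Mn[:,1]*.332)@[.866,.5,0]).round(3))
    t,M=tn,Mn
```

```text
0.537 0.48 slide [ 1.14 -2.15 -0.02] wall 0.788
0.575 0.46 slide [ 1.34 -2.21 -0.  ] wall 0.785
0.612 0.44 slide [ 1.46 -2.13  0.  ] wall 0.781
0.65 0.42 slide [ 1.58 -2.05 -0.  ] wall 0.777
0.687 0.4 slide [ 1.7  -1.95  0.  ] wall 0.774
0.725 0.38 slide [ 1.8  -1.85  0.  ] wall 0.77
0.762 0.36 slide [ 1.91 -1.75  0.  ] wall 0.766
0.8 0.34 slide [ 2.01 -1.63 -0.  ] wall 0.763
```

Request:
jog_arm --turn '[[0,0,-0.02],[0,0,-0.02],[0,0,-0.02],[0,0,-0.02],[0,0,0]]' --slide '[[1.1,-2.2,0],[1.3,-2.2,0],[1.5,-2.1,0],[1.6,-2,0],[0,0,0]]' --grip '[0,0,0,0,0]' --newtons 50

```text
time: 18.8
tool_pos: [0.4952, 0.4195, 0.1144]
tcp_rot: [-1.606, 0.05, 0.622]
wrist_force: [-6.4, -2.7, -1.4]
width: 0.152
```

Run:
```python
from h import *
np.set_printoptions(precision=4,suppress=True)
t,M,s=tool(); print(t,s['wrist_force'],s['torque'],s['width'],s['q']);
d=grasprot().T@(t-bw(85,80,56)); print(d, 'radius',np.hypot(d[0],d[1]),'theta',np.arctan2(-d[1],-d[0])-np.arctan2(31,61.6),'tilt',R.from_matrix(grasprot().T@M).as_rotvec())
p=eyes.read_camera('side');a=p['img'][50:290,50:300]; cv2.imwrite('pics/s14c.png',cv2.cvtColor(cv2.resize(a,None,fx=2.4,fy=2.4,interpolation=cv2.INTER_CUBIC),cv2.COLOR_RGB2BGR))
p=eyes.read_camera('wrist');save(p,'w14')
```

```text
[0.4952 0.4195 0.1144] [-6.3779 -2.6539 -1.3682] [-0.4699  1.0718 -0.0362] 0.1524813543434428 [ 0.6132  0.5779  1.4785  0.1007  1.503  -1.3524]
[-0.0355 -0.0584  0.0007] radius 0.06830058442525187 theta 0.5588380117487627 tilt [-0.0013 -0.0007  0.4287]
```

View pics/s14c.png

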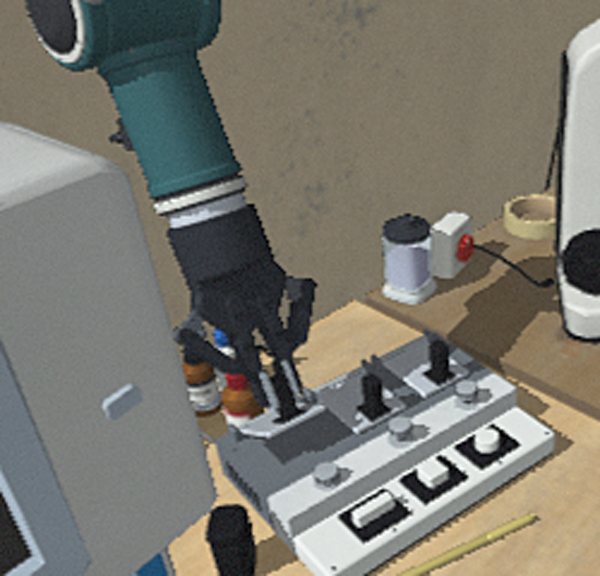

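View pics/w14.png

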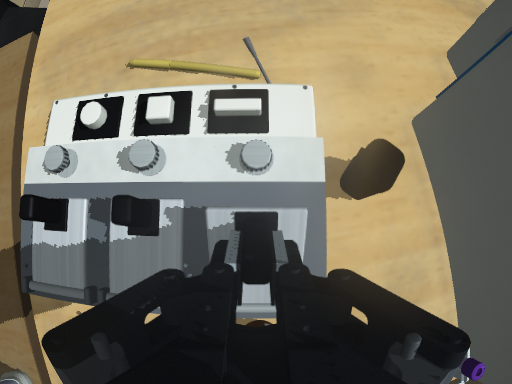

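Request:
jog_arm --turn '[[0,0,0],[0,0,0],[0,0,0]]' --slide '[[0,0,0],[0,0,0],[0,0,0]]' --grip '[0,0,0]' --newtons 20

```text
time: 19.2
tool_pos: [0.4953, 0.4195, 0.1144]
tcp_rot: [-1.606, 0.05, 0.622]
wrist_force: [-7.3, -2.7, 0.1]
width: 0.155
```

```bash
cat > st.py <<'E'
from h import *
np.set_printoptions(precision=4,suppress=True)
t,M,s=tool(); print(t,s['wrist_force'],s['torque'],s['width'],s['q']);
d=grasprot().T@(t-bw(85,80,56)); print(d, 'radius',np.hypot(d[0],d[1]),'theta',np.arctan2(-d[1],-d[0])-np.arctan2(31,61.6),'tilt',R.from_matrix(grasprot().T@M).as_rotvec())
E
python3 st.py
```

```text
[0.4953 0.4195 0.1144] [-7.3089 -2.6889  0.1167] [-0.4627  1.0939 -0.019 ] 0.15452905216638924 [ 0.613   0.5785  1.4778  0.101   1.5039 -1.3525]
[-0.0354 -0.0584  0.0007] radius 0.06827898399824046 theta 0.5599625213383267 tilt [-0.0012 -0.0006  0.4295]
```

Request:
jog_arm --turn '[[0,0,0],[0,0,0],[0,0,0],[0,0,0],[0,0,0]]' --slide '[[1.7,-2,0],[1.7,-2,0],[1.8,-2,0],[0,0,0],[0,0,0]]' --grip '[0,0,0,0,0]'

```text
time: 19.7
tool_pos: [0.5018, 0.422, 0.1175]
tcp_rot: [-1.606, 0.051, 0.623]
wrist_force: [-6.7, -3.1, -0.5]
width: 0.154
```

```bash
python3 st.py
python3 - <<'E'
from h import *
p=eyes.read_camera('wrist');save(p,'w15')
E
```

```text
[0.5018 0.422  0.1175] [-6.6768 -3.0604 -0.4899] [-0.481  1.225 -0.065] 0.15446796287216746 [ 0.6108  0.5878  1.4572  0.1001  1.516  -1.3533]
[-0.0284 -0.0615  0.0006] radius 0.06772834971911636 theta 0.6725473962562992 tilt [-0.0013 -0.0005  0.4302]
```

View pics/w15.png

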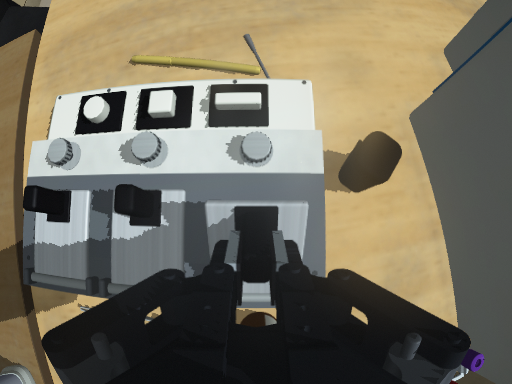

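Request:
jog_arm --turn '[[0,0,-0.01],[0,0,-0.01],[0,0,-0.01],[0,0,-0.01],[0,0,0]]' --slide '[[1.8,-1.9,0],[1.8,-1.9,0],[1.8,-1.8,0],[1.8,-1.8,0],[0,0,0]]' --grip '[0,0,0,0,0]'

```text
time: 20.25
tool_pos: [0.5111, 0.4255, 0.1206]
tcp_rot: [-1.603, 0.018, 0.591]
wrist_force: [-4.7, -2.3, -2.8]
width: 0.151
```

```bash
python3 st.py
python3 - <<'E'
from h import *
p=eyes.read_camera('side');a=p['img'][130:290,130:300]; cv2.imwrite('pics/s16c.png',cv2.cvtColor(cv2.resize(a,None,fx=3.5,fy=3.5,interpolation=cv2.INTER_CUBIC),cv2.COLOR_RGB2BGR))
p=eyes.read_camera('wrist');save(p,'w16')
E
```

```text
[0.5111 0.4255 0.1206] [-4.6521 -2.3429 -2.7562] [-0.3087  0.7928 -0.038 ] 0.15085877094448286 [ 0.6116  0.5757  1.4591  0.0913  1.4857 -1.3509]
[-0.0185 -0.0646  0.0006] radius 0.06721714423725203 theta 0.826090411804803 tilt [-0.0013 -0.0004  0.3888]
```

View pics/s16c.png

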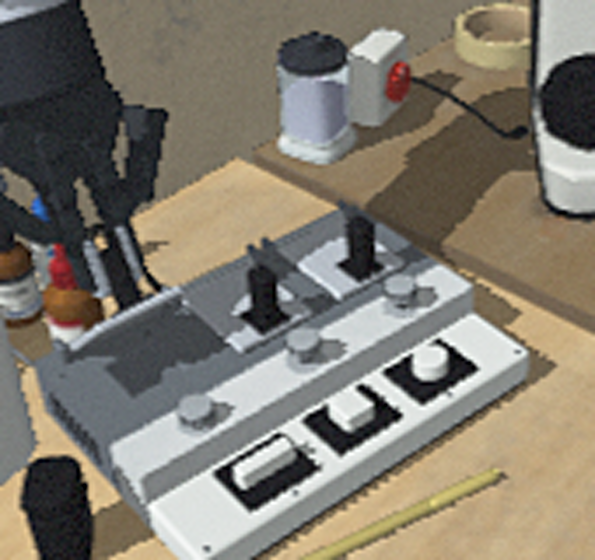

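View pics/w16.png

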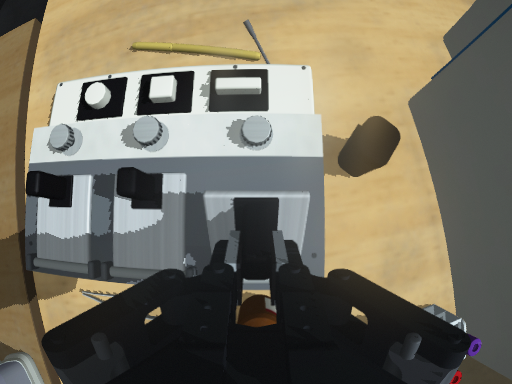

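```bash
python3 - <<'E'
from h import *
p=eyes.read_camera('side');a=p['img'][150:250,130:230]; im=cv2.cvtColor(cv2.resize(a,None,fx=6,fy=6,interpolation=cv2.INTER_CUBIC),cv2.COLOR_RGB2BGR)
for th,col in((.5,(0,0,255)),(.65,(0,255,255)),(.8,(0,255,0)),(.95,(255,0,0))):
    P=[]
    for y in(51,109):
        x=-72*np.cos(th);z=72*np.sin(th)
        P.append(tuple(np.int32((px(p,bw(85+x,y,56+z))-[130,150]+.5)*6)))
    cv2.line(im,P[0],P[1],col,1)
cv2.imwrite('pics/s17.png',im)
E
python3 st.py
```

```text
[0.5111 0.4255 0.1207] [-5.4467 -2.2173 -2.8497] [-0.3331  0.811  -0.07  ] 0.15166472615197102 [ 0.6115  0.5758  1.4589  0.0914  1.486  -1.3509]
[-0.0185 -0.0647  0.0006] radius 0.06723209831442949 theta 0.826561523265713 tilt [-0.0013 -0.0004  0.389 ]
```

View pics/s17.png

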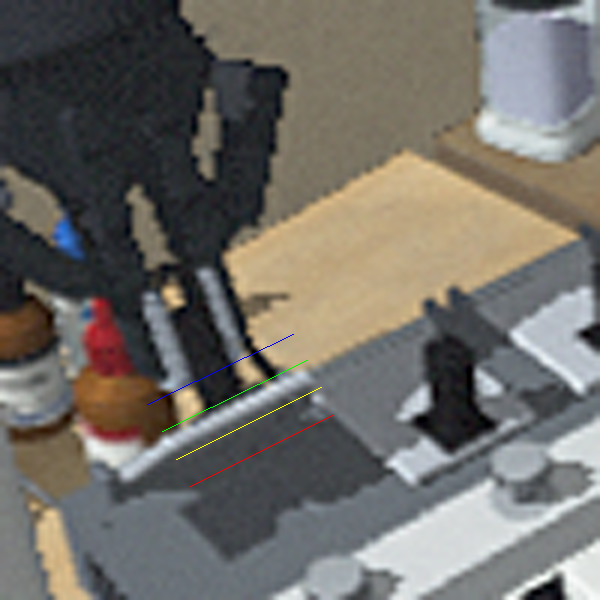

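Request:
jog_arm --turn '[[0,0,0],[0,0,0],[0,0,0],[0,0,0],[0,0,0]]' --slide '[[0,0,0],[0,0,0],[0,0,0],[0,0,0],[0,0,0]]' --grip '[0,0,0,0,0]' --newtons 30

```text
time: 20.9
tool_pos: [0.5111, 0.4255, 0.1206]
tcp_rot: [-1.603, 0.018, 0.591]
wrist_force: [-7.0, -1.3, -4.2]
width: 0.152
```

```bash
python3 st.py
python3 - <<'E'
from h import *
p=eyes.read_camera('side'); save(p,'sfin')
E
python3 st.py
```

```text
[0.5111 0.4255 0.1206] [-6.9792 -1.2752 -4.1904] [-0.3449  0.7458 -0.0026] 0.15191934401522245 [ 0.6116  0.5759  1.4588  0.0914  1.486  -1.3509]
[-0.0184 -0.0646  0.0007] radius 0.06722131307485961 theta 0.8268566832509004 tilt [-0.0013 -0.0004  0.389 ]
[0.5111 0.4255 0.1207] [-5.0748 -1.9922 -3.5073] [-0.28    0.7848 -0.07  ] 0.15101421674049062 [ 0.6116  0.5759  1.4588  0.0914  1.4861 -1.3509]
[-0.0185 -0.0647  0.0007] radius 0.06723643836192479 theta 0.8264519449873323 tilt [-0.0013 -0.0005  0.3891]
```

View pics/sfin.png

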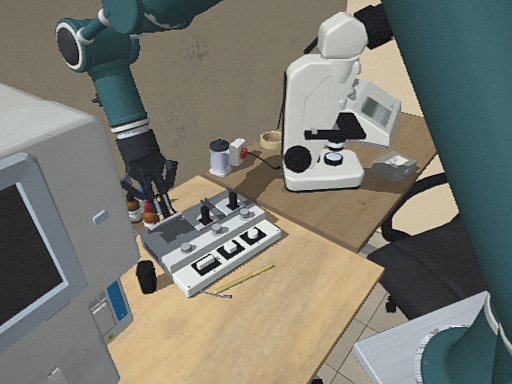

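The final side picture shows the left cap held up by the gripper at about (165,215). The other two caps are shut, with upright tabs at (205,213) and (233,200). The left bolt is down at (186,247). The marker, canister and bottle are where they were, and the pose is steady, so I'm handing in.

```bash
python3 -c "
from workcell import bot
print(bot.finish_job())"
```

```text
the job is handed in; nothing more can be done
None
```

The job is handed in at about 21 s, with the gripper still holding the left cap open by its tab. No verdict was reported.

- **Keys:** I pressed round, then square, then bar, one at a time. Each reached its hard stop at a TCP height of about 0.057 m, which is about 6 mm of travel.
- **Bolts:** I tapped left, middle and right in that order. The left one sank about 7 mm under roughly 2 N and stayed down. The middle and right ones held firm at 10 to 13 N, giving less than 1 mm.
- **Cap angle:** The left cap stands about 45 degrees open. The gripper position gives 0.83 rad, and the edge seen in the side picture gives about 0.75 to 0.8 rad.
- **Final state:** The pose was steady over the last half second, and the gripper opening matches a tab held between the pads. In the last side picture the other two caps are shut and no key is down. The marker, canister and bottle look unmoved. The forceps do not show in that picture; they were last seen in place, well before hand-in, and the arm stayed well above them.

**Deviation from plan:** The wall behind the bench left the wrist only about 56 mm (wrist centre to wall). For the last third of the opening I therefore stopped tilting the tool with the cap and let the tab pivot between the pads. The pads stuck at first, so I cut the grip from 50 N to 20 N, then set it to 30 N at the end. That leaves a steady side load of about 5 to 7 N on the tool.

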